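Dock a cordless-tool battery pack through the charger's dust flaps

ROBOT

A 6-joint arm with a two-finger parallel gripper is mounted at the origin on the work surface; the furniture and walls round the work are solid. World frame = base frame: x ahead of the robot, y to its left, z up, the work surface at z = 0. Lengths are in m, angles in rad, forces in N, time in s.
With the tool pointing down it reaches from about 0.3 to 0.875 m from the base axis. Payload 4.2 kg.
Tool frame: the origin (TCP) lies between the finger pads; the fingertips stand bot.finger_overhang ahead of it and the grasp point (between the pads) lies 5 mm behind it (bot.finger_overhang is the distance from the TCP to the fingertips, in m); z points along the fingers, y is the line along which they close (so a half turn about z gives the same grasp; the last joint's range is limited). The gripper opens to 85 mm and grips with 20 to 120 N. Pads are 22 mm wide; open, the fingers measure 114 mm over their backs; the gripper's body (76 mm by 85 mm) begins 54 mm behind the grasp point. The pads swing forward as they close: fully open they stand 13 mm farther back than shut.
Start: joints at [-1.202, 0.32, 1.565, -0, 1.257, -0.02], TCP at [0.218, -0.532, 0.245] pointing down, gripper open.
Joint ranges: [-3.11, 3.11], [-0.84, 2.01], [0.21, 2.61], [-1.34, 4.49], [0.05, 2.63], [-2.56, 2.56]. Speed limits (rad/s): [2.57, 2.57, 3.14, 3.14, 3.14, 3.14].

INTERFACE

Orientations are given as a rotation vector (axis times angle).
In Python, from station import bot gives the robot as it stands.
- The arm moves only by the shell command python3 -m jog 'ROWS' [FORCE]. ROWS is JSON, a list of rows, each an object with "claw": the finger opening in m, from 0 to 0.0854; "translation": the shift along the tool's x, y, z in m, a list of three; "roll": the turn about the tool's z in rad. In form: [{"claw": claw, "translation": [dx, dy, dz], "roll": roll}, ...]. A call has 1 to 12 rows; each row is the pose to reach, as a shift and turn from the pose commanded when the call began, along the tool's axes at that moment; what a row does not reach only later rows make up. A row lasts 1/8 s, in which the tool goes at most 62.5 mm and 10.7 degrees, less where a joint would pass 70% of its speed; a pose out of reach is approached as far as the arm can. A call with a gripper value outside its range is refused whole. The fingers move at their own pace and stop on an object; FORCE is the grip in N (left out, the last holds). Time passes only in rows, so rows that repeat a pose let the fingers close. It gives the time, the measured TCP pose, the force, the opening and the grip force at its end, in the units of the state.
- bot.read_state(): the state, without advancing time (a new reading comes with each control period).
- bot.capture(name): name is "scene" or "top"; returns the picture (420x560x3 uint8, blue, green, red); there is no depth.
- bot.camera_params(name): a dict with "camera_matrix" (3x3 intrinsics, pixels), "eye" and "attitude" of the camera in the world. Camera axes: x right, y up, looking along -z (the intrinsics and any distortion apply to the point x, -y, -z); pixel columns grow to the right and rows downward; lengths in m; the calibration is good to about 2 mm. A picture is of the moment at which its call begins. camera_params takes no time and is no camera call.
- bot.hand_in(): hands the job in; it is judged then, once.
The state is a dict: "time": time; "joints": joint angles; "joint_velocities": joint speeds; "joint_torque": joint torques, N m; "tcp_pos": TCP position; "eef_rot": TCP orientation; "force": force on the tool from outside, world axes, zero at the start; "torque": the same for the moment, N m; "grip_width": finger opening in m; "grasp_force": force on a finger pad.
Only numpy, scipy, OpenCV 4.12 (cv2) and the standard library are available. Lean on these libraries where they do the work, as an engineer would, in place of code of your own. Each camera call takes 0.05 s, during which the arm holds its last target. There are 200 camera calls.

TASK

Charge the battery pack with the red band: put it nose first into the leaning charging dock, through the spring dust flaps, and press it firmly but without forcing until the connector at the bottom of the bay is fully home. Then come out so that both flaps close behind the pack. Leave the pack with the blue band where it stands.

Things in the scene. Friction and masses are not known exactly. Their poses are not given: they have to be found in the camera images.
- pack_mid (a point): centre of the battery pack with the red band: a black block 24 (its x) by 60 (its y) by 80 mm (its z), about 0.25 kg, standing upright on the bench on its grey nose; this point is 40 mm above the nose end and 40 mm below the flat tail. Lowest 8 mm stepped in by 2.5 mm all round; red band 7 to 21 mm below the tail. z points from nose to tail; a half turn about z makes no difference
- spare_mid (a point): centre of the other pack, the same but with a blue band; to be left alone
- dock: charging dock, black and grey with a yellow bezel, screwed to the bench, 150 x 116 mm foot; origin at the centre of its underside
- bay: the dock's shaft, leaning 30 degrees from vertical. Origin: centre of its mouth, in the flush outer plane of the yellow bezel (64 x 80 mm outside). z points out of the mouth along the shaft (up, toward the robot); the pack goes in along -z, its 60 mm side along the bay's y (opening 66 mm), its 24 mm side along x, either way round. Opening in x 44 mm over the middle 54 mm of y; ribs in the corners slope in to 27 mm apart in x at 12 mm depth and guide the pack from there
- flap_far (a joint): orange dust flap hinged 3 mm inside the mouth on its far (+x) long edge, 21 mm from hinge to free edge; rad, 0 shut, opens inward to 1.5. A spring shuts it (0.036 N m shut, 0.054 N m wide open). It can shut only once pack or fingers are clear of the first 24 mm below the mouth plane
- flap_near (a joint): the same flap on the near (-x) long edge of the mouth; the two meet in the middle
- connector (a joint): travel of the grey connector at the bottom of the bay, m: 0 at start, 0.012 home at a hard stop; stays where left. Pushing pack and connector takes 8 to 14 N, about 20 N is felt at the stop, over 60 N damages it. Home, the pack's tail lies 24 to 33 mm below the mouth plane, at an unmeasured depth that differs each time: feel for it, shut fingertips following the tail in
Mind the look-alikes: they are no part of the job. Leave any green or yellow look-alike of the part that bears pack_mid alone.

How it is judged:
By the outcome, as a careful person would: the job done as asked, in the order asked, and still so for the second after the job is handed in, with the robot touching nothing.
It also fails if it takes over 45 s, if anything falls off the work surface, if the arm or the gripper's body presses on something with over 40 N, if the wrist force passes 120 N, or if a joint passes its speed limit or range.

## Working session

There is one attempt and no reset: what is moved stays moved. The work goes in short steps, Python scripts to look and compute and a shell command to move; the robot and the scene stay as the last step left them, time stands still between calls to the robot, and variables do not carry over. Pictures are saved under pics/ and viewed, at most 10 in all, crops included, and the job is handed in when it is done.

```bash
ls; mkdir -p pics; python3 - <<'E'
from station import bot
import cv2
for n in("scene","top"):
    cv2.imwrite(f"pics/{n}0.png",bot.capture(n)); print(n,bot.camera_params(n))
print(bot.read_state(),bot.finger_overhang)
E
```

```text
pics
scene {'camera_matrix': array([[456.40598058,   0.        , 281.391457  ],
       [  0.        , 456.40598058, 210.46946828],
       [  0.        ,   0.        ,   1.        ]]), 'eye': array([0.12221586, 0.54643903, 0.77036531]), 'attitude': array([ 0.33075278, -0.98341946, -2.2971249 ])}
top {'camera_matrix': array([[539.98591475,   0.        , 280.84418952],
       [  0.        , 539.98591475, 210.1253788 ],
       [  0.        ,   0.        ,   1.        ]]), 'eye': array([0.39302253, 0.00599939, 1.32554495]), 'attitude': array([ 0.08384548, -0.10589433, -1.59052211])}
{'time': 0.1, 'joints': array([-1.20198971e+00,  3.20246868e-01,  1.56557095e+00, -2.40882864e-05,
        1.25738795e+00, -2.00043699e-02]), 'joint_velocities': array([ 0.00079868, -0.0021982 , -0.00424766, -0.00183634,  0.00128409,
        0.00040839]), 'joint_torque': array([ 4.44315492e-04, -4.16410196e+01, -2.34704161e+01, -8.39984841e-05,
        4.89077152e-03, -2.14209075e-05]), 'tcp_pos': array([ 0.21782162, -0.53170742,  0.24455005]), 'eef_rot': array([-3.08085640e+00, -6.06608441e-01,  4.74872896e-04]), 'force': array([-0.11981522,  0.15511768,  0.23165288]), 'torque': array([0.00996986, 0.05152812, 0.02050189]), 'grasp_force': 0.0, 'grip_width': 0.08544832255645123} 0.014
```

View pics/scene0.png

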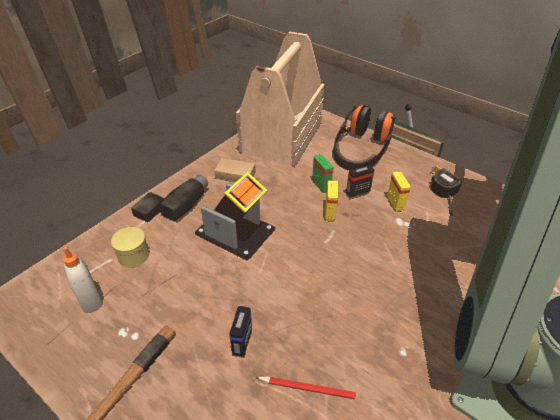

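View pics/top0.png

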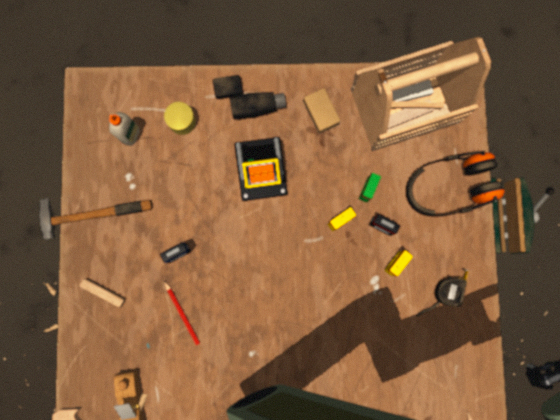

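The scene has five packs. Pixels are scene / top:
- black with red band: (360,181) / (385,224)
- black with blue band: (241,331) / (177,251)
- green: (322,173) / (371,187)
- yellow: (332,201) / (343,218) and (399,191) / (400,263)

The black one with the red band fits the description. I'll confirm it in an enlarged crop alongside the dock.

```bash
python3 - <<'E'
import cv2,numpy as np
s=cv2.imread("pics/scene0.png");t=cv2.imread("pics/top0.png")
c=lambda i,x,y,h=30:cv2.resize(i[y-h:y+h,x-int(h*4/3):x+int(h*4/3)],(400,300),interpolation=cv2.INTER_CUBIC)
cv2.imwrite("pics/m.png",np.vstack([np.hstack([c(s,360,181),c(t,385,224)]),np.hstack([c(s,240,205,48),c(t,262,168,36)])]))
E
```

```text
(no output)
```

View pics/m.png

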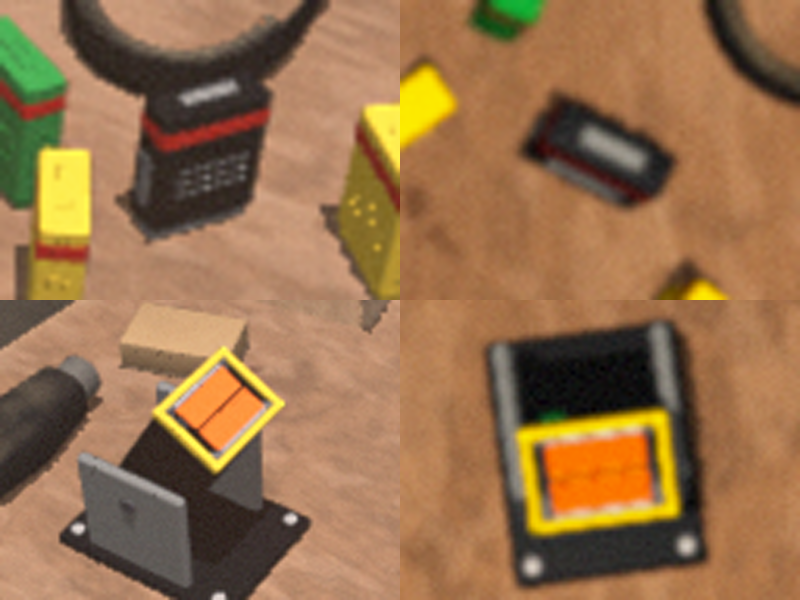

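The crop confirms the target: black body, red band, grey label on the tail. The bezel is clear in both views. The row format only shows a roll, so before planning for the 30° lean I'll check the jog tool's usage message and measure the bay and pack.

```bash
python3 -m jog 2>&1 | head -20; python3 -m jog --help 2>&1 | head -20
cat > h.py <<'E'
import cv2,numpy as np
from scipy.spatial.transform import Rotation as R
from station import bot
def ray(n,p):
    c=bot.camera_params(n);K=c["camera_matrix"];u=np.atleast_2d(np.asarray(p,float))
    d=np.c_[(u[:,0]-K[0,2])/K[0,0],-(u[:,1]-K[1,2])/K[1,1],-np.ones(len(u))]
    d=R.from_rotvec(c["attitude"]).apply(d);return c["eye"],d/np.linalg.norm(d,axis=1)[:,None]
def plane(n,p,z):
    e,d=ray(n,p);return e+d*((z-e[2])/d[:,2])[:,None]
def proj(n,X):
    c=bot.camera_params(n);K=c["camera_matrix"];x=R.from_rotvec(c["attitude"]).inv().apply(np.atleast_2d(X)-c["eye"])
    return np.c_[K[0,2]-K[0,0]*x[:,0]/x[:,2],K[1,2]+K[1,1]*x[:,1]/x[:,2]]
def tri(p,q):
    e1,a=ray("scene",p);e2,b=ray("top",q);out=[]
    for d1,d2 in zip(a,b):
        s,*_=np.linalg.lstsq(np.c_[d1,-d2],e2-e1,rcond=None)
        out.append(np.r_[(e1+s[0]*d1+e2+s[1]*d2)/2,np.linalg.norm(e1+s[0]*d1-e2-s[1]*d2)])
    return np.array(out)
def big(mask,roi):
    x,y,w,h=roi;m=np.zeros_like(mask);m[y:y+h,x:x+w]=mask[y:y+h,x:x+w]
    cs,_=cv2.findContours(m,cv2.RETR_EXTERNAL,cv2.CHAIN_APPROX_NONE);return max(cs,key=cv2.contourArea)
E
python3 - <<'E'
from h import *
np.set_printoptions(precision=4,suppress=True)
C={}
for n,roi in(("scene",(215,165,60,55)),("top",(235,150,55,50))):
    h=cv2.cvtColor(cv2.imread(f"pics/{n}0.png"),cv2.COLOR_BGR2HSV)
    m=cv2.inRange(h,(21,130,110),(35,255,255))
    c=cv2.convexHull(big(m,roi));q=cv2.minAreaRect(c)
    for k in np.arange(.01,.2,.01):
        a=cv2.approxPolyDP(c,k*cv2.arcLength(c,True),True)
        if len(a)==4:break
    C[n]=a[:,0].astype(float);print(n,C[n].tolist())
best=min(((tri(np.roll(C["scene"],k,0),C["top"])) for k in range(4)),key=lambda t:t[:,3].sum())
print(best);P=best[:,:3];print(np.linalg.norm(P-np.roll(P,-1,0),axis=1),P.mean(0))
t=cv2.imread("pics/top0.png");h=cv2.cvtColor(t,cv2.COLOR_BGR2HSV)
m=cv2.inRange(h,(0,0,90),(179,70,255))
r=(375,214,22,20);c=big(m,r);q=cv2.minAreaRect(c);print("label",q,plane("top",q[0],.08),plane("top",cv2.boxPoints(q),.08))
px=lambda x,y:(385-40+(x-400)/5,224-30+y/5)
print(plane("top",[px(557,93),px(676,158),px(645,205),px(525,150)],.08))
E
```

```text
invalid input
invalid input: not JSON, or not a number
scene [[248.0, 172.0], [266.0, 190.0], [244.0, 212.0], [225.0, 192.0]]
top [[278.0, 159.0], [279.0, 184.0], [244.0, 186.0], [243.0, 162.0]]
[[ 0.6486 -0.0087  0.1519  0.0011]
 [ 0.5976 -0.0092  0.1283  0.0015]
 [ 0.5936  0.0685  0.1243  0.0026]
 [ 0.6433  0.0687  0.1508  0.0019]]
[0.0562 0.0779 0.0564 0.0775] [0.6208 0.0298 0.1388]
label ((387.1000061035156, 223.30001831054688), (13.86362075805664, 4.0249223709106445), 26.56505012512207) [[ 0.5076 -0.2592  0.08  ]] [[ 0.5109 -0.2428  0.08  ]
 [ 0.5193 -0.2474  0.08  ]
 [ 0.5042 -0.2756  0.08  ]
 [ 0.4959 -0.271   0.08  ]]
[[ 0.5331 -0.2354  0.08  ]
 [ 0.5015 -0.2895  0.08  ]
 [ 0.48   -0.274   0.08  ]
 [ 0.5068 -0.2194  0.08  ]]
```

Tilt isn't available, so the tool stays vertical. The plan:
1. Grip the pack across its 60 mm side near the tail.
2. Tilt it about 30° in the pads by dragging it over its nose edge on the bench.
3. Insert it along the leaning shaft, release, and push it home with shut fingertips.

Next, compute the move to above the pack.

```bash
cat >> h.py <<'E'
np.set_printoptions(precision=4,suppress=True)
def go(X,ang):
    "shift in tool axes and roll to bring TCP to X with tool y along ang (mod pi), world deg"
    s=bot.read_state();r=R.from_rotvec(s["eef_rot"]);M=r.as_matrix()
    cur=np.degrees(np.arctan2(M[1,1],M[0,1]));d=(ang-cur+90)%180-90
    print("tool x,y",M[:,0],M[:,1],"yaw_y",cur,"j6",s["joints"][5]);print("translation",r.inv().apply(np.array(X)-s["tcp_pos"]),"roll",-np.radians(d))
E
python3 - <<'E'
from h import *
go([.507,-.257,.15],61)
print(plane("top",[(343,218),(400,263),(371,187)],.07))
E
```

```text
tool x,y [0.9254 0.3791 0.    ] [ 0.3791 -0.9254 -0.0016] yaw_y -67.7223445982972 j6 -0.020004369890918555
translation [ 0.3717 -0.1444  0.0948] roll 0.8949639194627697
[[ 0.5231 -0.1584  0.07  ]
 [ 0.4153 -0.2871  0.07  ]
 [ 0.5953 -0.2273  0.07  ]]
```

```bash
python3 -m jog '[{"claw":0.085,"translation":[0.054,-0.021,0.013],"roll":0.12},{"claw":0.085,"translation":[0.108,-0.042,0.027],"roll":0.24},{"claw":0.085,"translation":[0.16,-0.063,0.04],"roll":0.36},{"claw":0.085,"translation":[0.214,-0.084,0.054],"roll":0.48},{"claw":0.085,"translation":[0.268,-0.105,0.067],"roll":0.6},{"claw":0.085,"translation":[0.32,-0.125,0.08],"roll":0.75},{"claw":0.085,"translation":[0.372,-0.144,0.095],"roll":0.895},{"claw":0.085,"translation":[0.372,-0.144,0.095],"roll":0.895},{"claw":0.085,"translation":[0.372,-0.144,0.095],"roll":0.895}]' 25
python3 - <<'E'
from h import *
s=bot.capture("scene");t=bot.capture("top")
c=lambda i,x,y,h:cv2.resize(i[y-h:y+h,x-int(h*2/3):x+int(h*2/3)],(400,600),interpolation=cv2.INTER_CUBIC)
cv2.imwrite("pics/a.png",np.hstack([c(s,360,165,60),c(t,385,224,45)]))
go([.507,-.257,.15],61);print(proj("scene",[[.507,-.257,.08],[.507,-.257,.131]]))
E
```

```text
time: 1.23
tcp_pos: [0.5073, -0.2578, 0.15]
eef_rot: [3.042, -0.784, -0.002]
force: [-0.1, -0.0, 1.4]
grip_width: 0.085
grasp_force: 0.0
tool x,y [ 0.8742 -0.4855  0.0002] [-0.4855 -0.8742  0.0004] yaw_y -119.04798366876135 j6 1.586077532329281
translation [-0.0007 -0.0015  0.0006] roll -0.0008374730070716077
[[360.9275 168.3022]
 [363.774  151.2292]]
```

View pics/a.png

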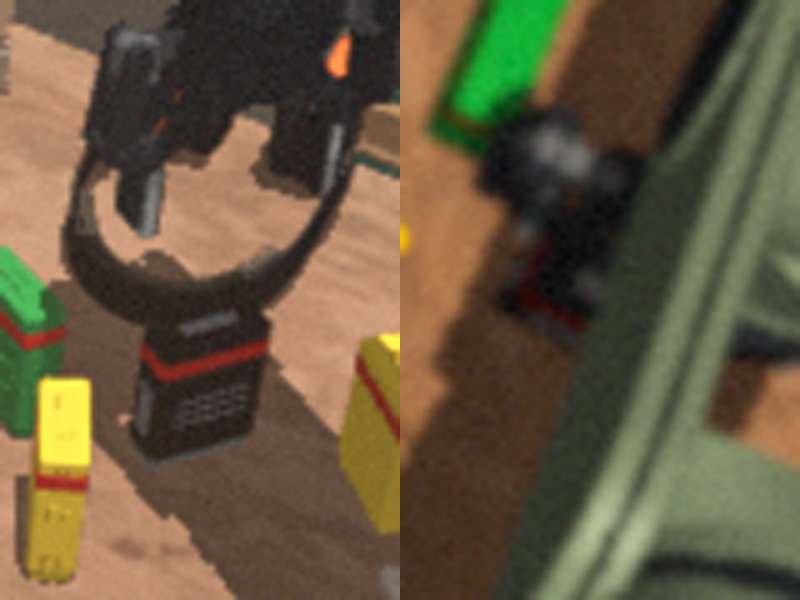

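The fingers straddle the pack and are aligned with it: the label is at scene (361.6,169.4) against a prediction of (361,168). Descending and gripping.

```bash
python3 -m jog '[{"claw":0.085,"translation":[0,-0.001,0.05],"roll":0},{"claw":0.085,"translation":[0,-0.001,0.085],"roll":0},{"claw":0.085,"translation":[0,-0.001,0.098],"roll":0},{"claw":0.085,"translation":[0,-0.001,0.098],"roll":0},{"claw":0.055,"translation":[0,-0.001,0.098],"roll":0},{"claw":0.055,"translation":[0,-0.001,0.098],"roll":0},{"claw":0.055,"translation":[0,-0.001,0.098],"roll":0},{"claw":0.055,"translation":[0,-0.001,0.098],"roll":0}]' 20
```

```text
time: 2.33
tcp_pos: [0.509, -0.2578, 0.054]
eef_rot: [3.04, -0.786, 0.005]
force: [-0.1, -1.3, 5.8]
grip_width: 0.0598
grasp_force: 23.2
```

```bash
python3 -m jog '[{"claw":0.055,"translation":[-0.006,0,0.0005],"roll":0},{"claw":0.055,"translation":[-0.012,0,0.0005],"roll":0},{"claw":0.055,"translation":[-0.018,0,0.001],"roll":0},{"claw":0.055,"translation":[-0.023,0,0.002],"roll":0},{"claw":0.055,"translation":[-0.029,0,0.0035],"roll":0},{"claw":0.055,"translation":[-0.034,0,0.005],"roll":0},{"claw":0.055,"translation":[-0.034,0,0.005],"roll":0}]' 20
python3 - <<'E'
from h import *
s=bot.capture("scene")
cv2.imwrite("pics/b.png",cv2.resize(s[120:220,300:433],(798,600),interpolation=cv2.INTER_CUBIC))
E
```

```text
time: 3.2
tcp_pos: [0.4812, -0.2419, 0.0503]
eef_rot: [3.04, -0.786, 0.014]
force: [-0.1, -0.1, 13.3]
grip_width: 0.0597
grasp_force: 25.4
```

View pics/b.png

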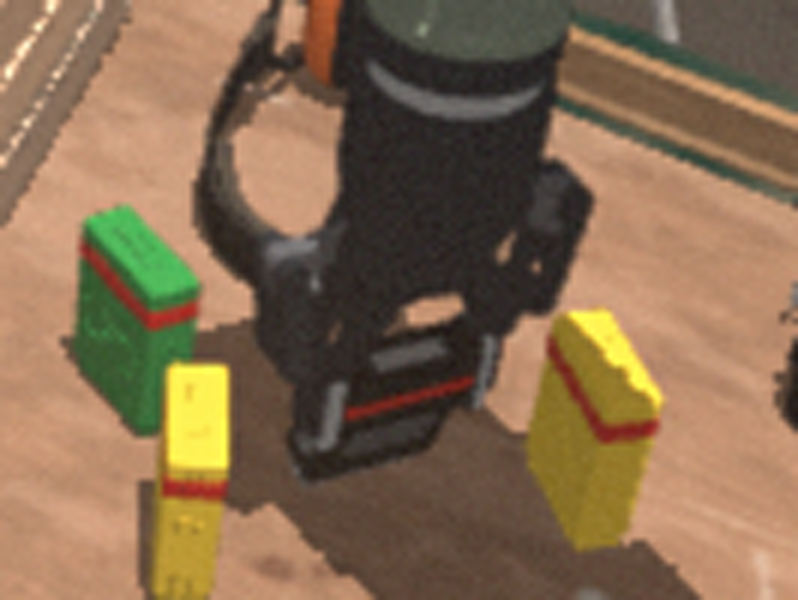

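The pack is tilted with its tail toward the robot. Tail label is at crop (410,352) and nose edge at about (365,460). Next I'll lift, carry it to a point ahead of the mouth along the shaft axis, and check tilt there.

```bash
python3 -m jog '[{"claw":0.055,"translation":[0,0,-0.06],"roll":0},{"claw":0.055,"translation":[0,0,-0.12],"roll":0},{"claw":0.055,"translation":[0,0,-0.17],"roll":0},{"claw":0.055,"translation":[0,0,-0.17],"roll":0}]' 50
python3 - <<'E'
from h import *
go([.565,.024,.225],-86.6)
E
```

```text
time: 3.75
tcp_pos: [0.4802, -0.2412, 0.2216]
eef_rot: [3.04, -0.786, 0.014]
force: [0.3, -1.1, -3.7]
grip_width: 0.0593
grasp_force: 57.1
tool x,y [ 0.8747 -0.4846  0.0093] [-0.4847 -0.8747 -0.0004] yaw_y -118.99054552192258 j6 1.589744874394201
translation [-0.0543 -0.273  -0.0038] roll -0.5653216658746544
```

```bash
python3 -m jog '[{"claw":0.055,"translation":[-0.01,-0.05,-0.01],"roll":-0.1},{"claw":0.055,"translation":[-0.02,-0.1,-0.01],"roll":-0.2},{"claw":0.055,"translation":[-0.03,-0.15,-0.01],"roll":-0.3},{"claw":0.055,"translation":[-0.04,-0.2,-0.01],"roll":-0.4},{"claw":0.055,"translation":[-0.049,-0.245,-0.005],"roll":-0.5},{"claw":0.055,"translation":[-0.054,-0.273,-0.004],"roll":-0.565},{"claw":0.055,"translation":[-0.054,-0.273,-0.004],"roll":-0.565},{"claw":0.055,"translation":[-0.054,-0.273,-0.004],"roll":-0.565}]'
python3 - <<'E'
from h import *
s=bot.capture("scene");t=bot.capture("top");cv2.imwrite("pics/s2.png",s);cv2.imwrite("pics/t2.png",t)
cv2.imwrite("pics/c.png",np.hstack([cv2.resize(i[y:y+120,x:x+80],(400,600),interpolation=cv2.INTER_CUBIC) for i,x,y in((s,200,110),(t,222,110))]))
go([.565,.024,.225],-86.6)
E
```

```text
time: 4.75
tcp_pos: [0.5625, 0.0241, 0.2199]
eef_rot: [3.14, 0.092, -0.005]
force: [0.2, 0.3, -2.7]
grip_width: 0.0596
grasp_force: 56.9
tool x,y [ 0.9984  0.0573 -0.0015] [ 0.0573 -0.9984  0.0003] yaw_y -86.71355846725696 j6 1.5351900565008285
translation [ 0.0022 -0.0003 -0.0043] roll -0.001981969147152212
```

View pics/c.png

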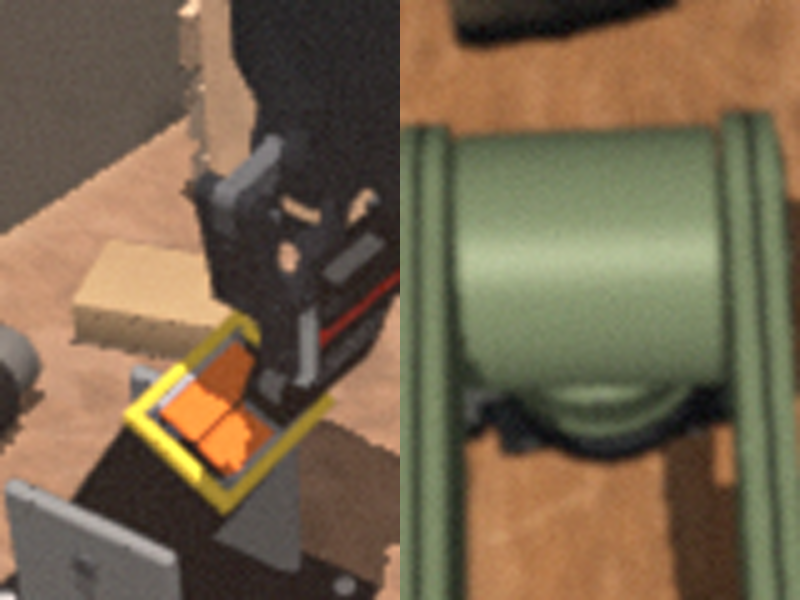

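The flaps are open in the view and the pack's nose is near the mouth. I need a larger crop to measure tilt.

```bash
python3 - <<'E'
from h import *
s=cv2.imread("pics/s2.png")
cv2.imwrite("pics/d.png",cv2.resize(s[135:210,220:320],(800,600),interpolation=cv2.INTER_CUBIC))
print(proj("scene",[[.5625,.0241,.2199]]))
E
```

```text
[[268.6183 170.6135]]
```

View pics/d.png

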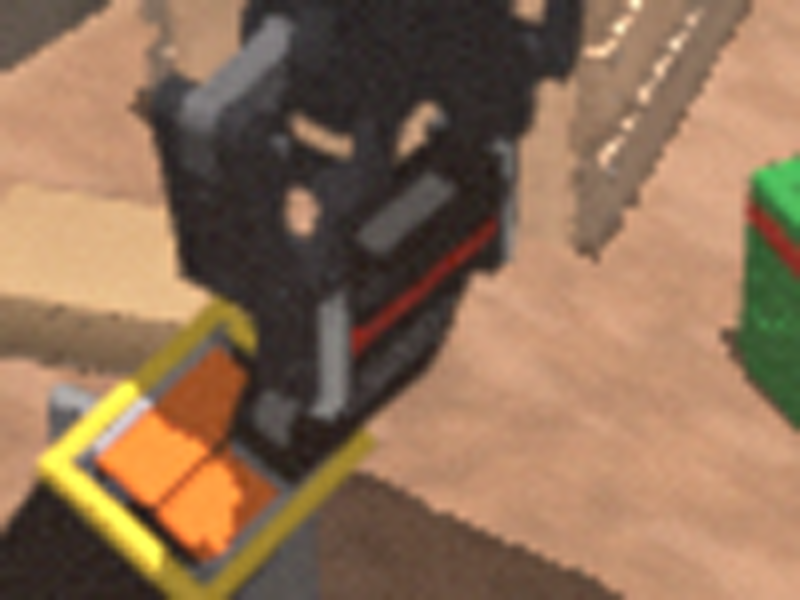

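```bash
python3 - <<'E'
from h import *
p0=np.array([.5625,.0241,.2199]);n=np.array([.0573,-.9984,0]);h=np.array([.9984,.0573,0])
px=np.array([(407,213),(426,287),(360,418)])/8+[220,135]
e,d=ray("scene",px)
X=e+d*((p0-e)@n/(d@n))[:,None]
q=np.c_[(X-p0)@h,X[:,2]-p0[2]];print(X,q)
m=np.array([(0,.08),(-.012,.066),(-.0095,0)])
# rigid 2D fit
a,b=m-m.mean(0),q-q.mean(0)
th=np.arctan2((a[:,0]*b[:,1]-a[:,1]*b[:,0]).sum(),(a*b).sum());Rm=np.array([[np.cos(th),-np.sin(th)],[np.sin(th),np.cos(th)]])
print(np.degrees(th),b-a@Rm.T);f=lambda u:q.mean(0)+Rm@(np.array(u)-m.mean(0))
print("nose",f((0,0)),"tail",f((0,.08)))
E
```

```text
[[0.557  0.0238 0.2441]
 [0.5515 0.0235 0.2245]
 [0.572  0.0246 0.173 ]] [[-0.0055  0.0242]
 [-0.011   0.0046]
 [ 0.0095 -0.0469]]
19.244455080814138 [[ 0.0004 -0.0017]
 [ 0.0016 -0.0041]
 [-0.002   0.0059]]
nose [ 0.0205 -0.0497] tail [-0.0059  0.0259]
```

Tilt measures about 20–25°, a little short of 30°, so I'll let the guide ribs align it the rest of the way under a light grip. The tail is about 17 mm above the grip point. I'll centre the nose on the shaft axis and start in.

```bash
python3 -m jog '[{"claw":0.055,"translation":[0.027,-0.003,0.0],"roll":0},{"claw":0.055,"translation":[0.027,-0.003,0.015],"roll":0},{"claw":0.055,"translation":[0.029,-0.003,0.022],"roll":0},{"claw":0.055,"translation":[0.032,-0.003,0.03],"roll":0},{"claw":0.055,"translation":[0.035,-0.003,0.038],"roll":0},{"claw":0.055,"translation":[0.037,-0.003,0.044],"roll":0},{"claw":0.055,"translation":[0.037,-0.003,0.044],"roll":0}]' 30
```

```text
time: 5.72
tcp_pos: [0.6008, 0.0296, 0.1768]
eef_rot: [3.14, 0.093, 0.001]
force: [0.3, -0.0, -2.5]
grip_width: 0.0595
grasp_force: 57.1
```

```bash
python3 - <<'E'
from h import *
s=bot.capture("scene");cv2.imwrite("pics/s3.png",s)
cv2.imwrite("pics/e.png",cv2.resize(s[150:225,215:315],(800,600),interpolation=cv2.INTER_CUBIC))
E
```

```text
(no output)
```

View pics/e.png

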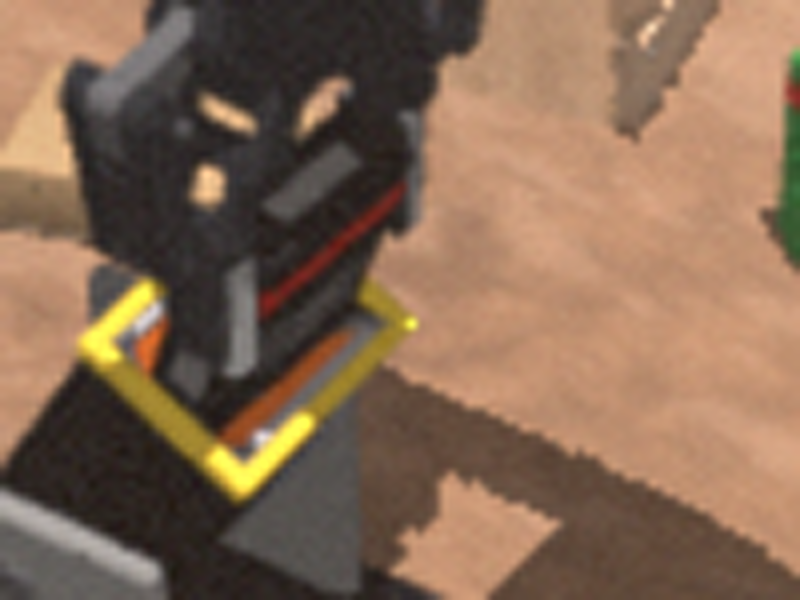

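The nose is centred in the mouth, just at the flaps (crop (195,400) to (350,310)). Continuing along the shaft.

```bash
python3 -m jog '[{"claw":0.055,"translation":[0.002,0,0.006],"roll":0},{"claw":0.055,"translation":[0.003,0,0.011],"roll":0},{"claw":0.055,"translation":[0.004,0,0.015],"roll":0},{"claw":0.055,"translation":[0.004,0,0.015],"roll":0}]' 30
```

```text
time: 6.28
tcp_pos: [0.608, 0.0304, 0.1641]
eef_rot: [-3.14, -0.096, -0.016]
force: [6.1, 1.7, 3.0]
grip_width: 0.0598
grasp_force: 57.4
```

```bash
python3 -m jog '[{"claw":0.055,"translation":[0.0,0,0.004],"roll":0},{"claw":0.055,"translation":[0.001,0,0.007],"roll":0},{"claw":0.055,"translation":[0.001,0,0.007],"roll":0}]' 20
```

```text
time: 6.65
tcp_pos: [0.6095, 0.0305, 0.1605]
eef_rot: [3.14, 0.098, 0.021]
force: [0.6, 2.1, 18.2]
grip_width: 0.0596
grasp_force: 59.2
```

The pack meets the near rib with the nose about 29 mm deep and the tilt still short. I'll shift the tool back onto the axis to pivot the pack and reduce the grip by briefly opening and re-closing.

```bash
python3 -m jog '[{"claw":0.055,"translation":[-0.003,0,-0.003],"roll":0},{"claw":0.055,"translation":[-0.006,0,-0.003],"roll":0},{"claw":0.066,"translation":[-0.006,0,-0.003],"roll":0},{"claw":0.066,"translation":[-0.006,0,-0.003],"roll":0},{"claw":0.057,"translation":[-0.006,0,-0.003],"roll":0},{"claw":0.057,"translation":[-0.006,0,-0.003],"roll":0},{"claw":0.057,"translation":[-0.006,0,-0.003],"roll":0}]' 20
python3 - <<'E'
from h import *
s=bot.capture("scene");cv2.imwrite("pics/s4.png",s)
cv2.imwrite("pics/f.png",cv2.resize(s[150:225,215:315],(800,600),interpolation=cv2.INTER_CUBIC))
E
```

```text
time: 7.52
tcp_pos: [0.5988, 0.0295, 0.1577]
eef_rot: [3.14, 0.092, -0.002]
force: [0.4, -0.5, -3.5]
grip_width: 0.0603
grasp_force: 23.7
```

View pics/f.png

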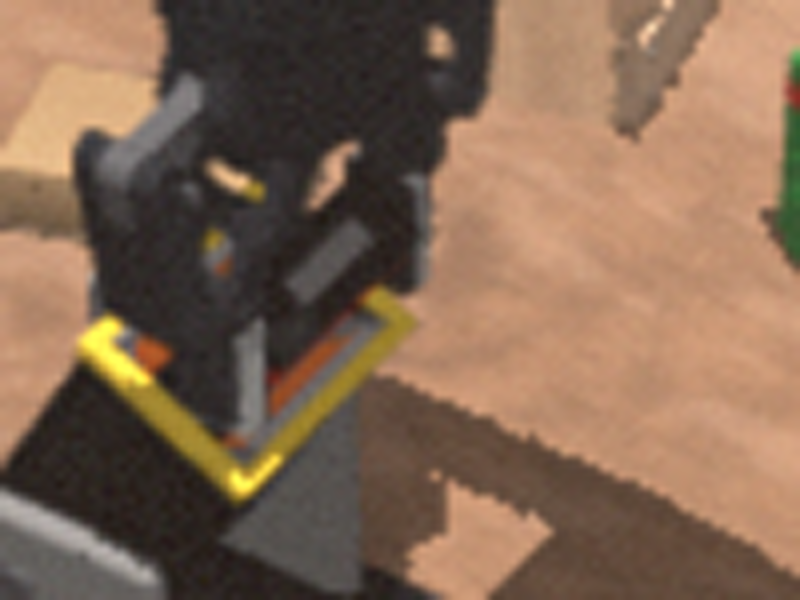

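```bash
python3 - <<'E'
from h import *
p0=np.array([.5988,.0295,.1577]);n=np.array([.0573,-.9984,0])
e,d=ray("scene",[(215+330/8,150+262/8)]);X=e+d*((p0-e)@n/(d@n))[:,None]
M=np.array([.621,.030,.139]);z=np.array([-.5,-.03,.866]);x=np.array([.865,.05,.5])
print(X,(X-M)@z,(X-M)@x)
go([.59,.0285,.24],-86.6)
E
```

```text
[[0.591  0.0291 0.1774]] [0.0482] [-0.0068]
tool x,y [ 0.9983  0.0587 -0.0014] [ 0.0587 -0.9983  0.    ] yaw_y -86.63448306326003 j6 1.542270718567248
translation [-0.009   0.0005 -0.0823] roll -0.0006018429900611977
```

Tail is now 48 mm above the mouth (nose 32 mm in), slightly to the near side. Pushing in a little farther along the axis.

```bash
python3 -m jog '[{"claw":0.057,"translation":[0.004,0,0.003],"roll":0},{"claw":0.057,"translation":[0.007,0,0.007],"roll":0},{"claw":0.057,"translation":[0.007,0,0.007],"roll":0}]' 20
```

```text
time: 7.95
tcp_pos: [0.6049, 0.0299, 0.1525]
eef_rot: [-3.14, -0.093, 0.005]
force: [-8.5, 0.2, 9.2]
grip_width: 0.0602
grasp_force: 33.5
```

```bash
python3 -m jog '[{"claw":0.08,"translation":[0,0,0],"roll":0},{"claw":0.08,"translation":[0,0,0],"roll":0},{"claw":0.08,"translation":[-0.004,0,-0.02],"roll":0},{"claw":0.08,"translation":[-0.008,0,-0.06],"roll":0},{"claw":0.08,"translation":[-0.03,0,-0.11],"roll":0},{"claw":0.0,"translation":[-0.03,0,-0.12],"roll":0},{"claw":0.0,"translation":[-0.03,0,-0.12],"roll":0},{"claw":0.0,"translation":[-0.03,0,-0.12],"roll":0}]' 20
python3 - <<'E'
from h import *
s=bot.capture("scene");cv2.imwrite("pics/s5.png",s)
cv2.imwrite("pics/g.png",cv2.resize(s[120:225,205:345],(800,600),interpolation=cv2.INTER_CUBIC))
E
```

```text
time: 8.95
tcp_pos: [0.576, 0.0283, 0.2693]
eef_rot: [3.14, 0.092, -0.005]
force: [-0.8, 0.9, -0.5]
grip_width: 0.0258
grasp_force: 0.0
```

View pics/g.png

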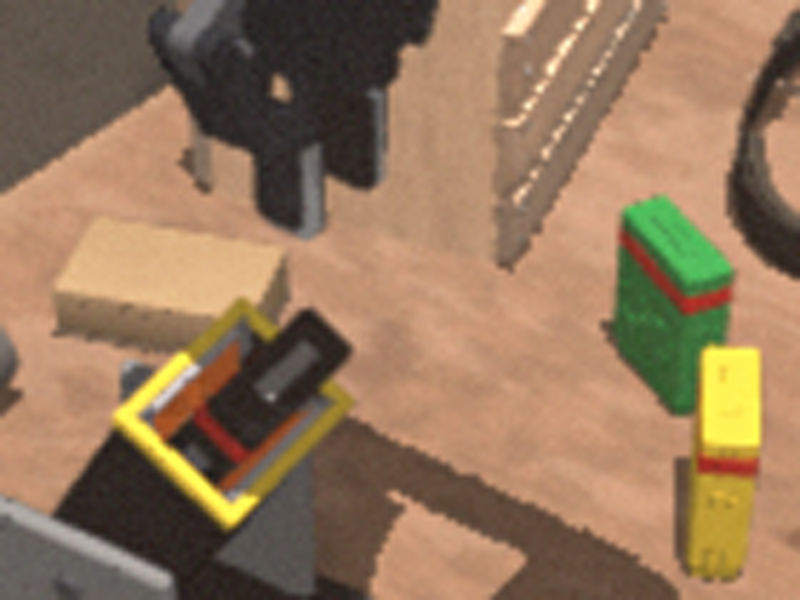

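The pack stands aligned in the mouth with both flaps held open. Tail label is at crop (288,372), tail corners at (312,308) and (352,350), and the red band shows on the side at (225,440). Now the numbers.

```bash
python3 - <<'E'
from h import *
M=np.array([.621,.030,.139]);z=np.array([-.5,-.03,.866]);x=np.array([.865,.05,.5]);y=np.cross(z,x)
def at(px,y0):
    e,d=ray("scene",[np.array(px)*.175+[205,120]]);X=(e+d*((np.array([.6,y0,.2])-e)@y/(d@y))[:,None])[0]
    print(px,X,"bay x,y,z",(X-M)@x,(X-M)@y,(X-M)@z)
at((288,372),.030);at((312,308),0);at((352,350),0);at((255,435),.06);at((215,400),.06)
go([.59,.03,.22],-86.6)
print(bot.read_state()["grip_width"])
E
```

```text
(288, 372) [0.5931 0.0296 0.1705] bay x,y,z -0.008452731102232016 0.0012822500000000063 0.041226316660203405
(312, 308) [0.6068 0.0004 0.1739] bay x,y,z 0.003685363062324063 -0.028690450000000166 0.03818689198428036
(352, 350) [ 0.5891 -0.0006  0.1629] bay x,y,z -0.0171698678856813 -0.028690449999999923 0.03759813204027687
(255, 435) [0.5828 0.059  0.167 ] bay x,y,z -0.017605743437896268 0.031254950000000115 0.04251757523235714
(215, 400) [0.5999 0.06   0.1742] bay x,y,z 0.0008893659633248605 0.031254950000000024 0.0401371765535833
tool x,y [ 0.9983  0.0588 -0.0034] [ 0.0588 -0.9983 -0.0001] yaw_y -86.62757952105842 j6 1.5410877408862582
translation [ 0.0142 -0.0009  0.0492] roll -0.0004813534485926758
0.018022949503738853
```

Tail is 40 mm above the mouth plane, leaning about 7 mm to the near side. I'll approach with shut fingertips and push along the shaft, watching the force.

```bash
python3 -m jog '[{"claw":0.0,"translation":[0.004,0,0.035],"roll":0},{"claw":0.0,"translation":[0.0075,0,0.068],"roll":0},{"claw":0.0,"translation":[0.01,0,0.072],"roll":0},{"claw":0.0,"translation":[0.0125,0,0.077],"roll":0},{"claw":0.0,"translation":[0.0125,0,0.077],"roll":0}]' 60
```

```text
time: 9.62
tcp_pos: [0.5895, 0.029, 0.1949]
eef_rot: [3.14, 0.092, 0.002]
force: [-0.7, -0.0, 0.0]
grip_width: 0.0004
grasp_force: 0.0
```

```bash
python3 -m jog '[{"claw":0.0,"translation":[0.0025,0,0.0045],"roll":0},{"claw":0.0,"translation":[0.005,0,0.0087],"roll":0},{"claw":0.0,"translation":[0.005,0,0.0087],"roll":0}]' 60
```

```text
time: 10.0
tcp_pos: [0.594, 0.0293, 0.1856]
eef_rot: [3.14, 0.092, 0.001]
force: [0.3, 0.3, -0.4]
grip_width: -0.0
grasp_force: 0.0
```

```bash
python3 -m jog '[{"claw":0.0,"translation":[0.0025,0,0.0045],"roll":0},{"claw":0.0,"translation":[0.005,0,0.0087],"roll":0},{"claw":0.0,"translation":[0.005,0,0.0087],"roll":0}]' 60
```

```text
time: 10.38
tcp_pos: [0.5986, 0.0295, 0.1762]
eef_rot: [3.14, 0.092, -0.002]
force: [0.3, 0.2, -0.1]
grip_width: 0.0002
grasp_force: 0.0
```

No contact yet. I'll check numerically whether the pack has moved, using the red-band and label pixels.

```bash
cat >> h.py <<'E'
def feat(i,nm=""):
    hsv=cv2.cvtColor(i,cv2.COLOR_BGR2HSV);roi=np.zeros(i.shape[:2],np.uint8);roi[160:218,224:268]=255
    for k,lo,hi in(("red",(0,150,60),(5,255,200)),("red2",(172,130,50),(179,255,255)),("orange",(6,160,80),(17,255,255))):
        m=cv2.inRange(hsv,lo,hi)&roi;n,_,st,c=cv2.connectedComponentsWithStats(m)
        print(nm,k,[(int(st[j,4]),c[j].round(1).tolist()) for j in range(1,n) if st[j,4]>5])
E
python3 - <<'E'
from h import *
s=bot.capture("scene");cv2.imwrite("pics/s6.png",s)
for n in("s4","s5","s6"): feat(cv2.imread(f"pics/{n}.png"),n)
a=cv2.absdiff(cv2.imread("pics/s5.png"),s).max(2)
print(a[165:218:3,226:272:2])
g=cv2.cvtColor(s,cv2.COLOR_BGR2GRAY);print(g[165:218:3,226:272:2])
E
```

```text
s4 red []
s4 red2 []
s4 orange [(16, [233.6, 194.1]), (15, [252.3, 196.3])]
s5 red [(37, [243.1, 195.8])]
s5 red2 []
s5 orange [(74, [238.9, 188.5]), (26, [250.0, 198.5])]
s6 red [(36, [239.0, 198.7])]
s6 red2 []
s6 orange [(64, [238.4, 188.7]), (24, [250.3, 198.1])]
[[ 48 156 133  97 102 144 152 145 167 174 179 183 175 182 107 150 153 147
  164 159  79   0   2]
 [ 81 170 125 111 154 154 175 158 136 178 183 181 173 148  73 152 147 147
   34   2   7   2   1]
 [  2   4  51 168 175 168 179 175 173 179 185 185 173  80  62 156 150 138
    8   2   2   6   5]
 [  3   2   3   1  26 128 178 179 177 137 109 111  94  69 109 124  35  27
    3   7   3   4   3]
 [  1   2   1   4   3   4   5  36  95  96  48  32 103 112  66  49  60 124
  131   3   5   5   9]
 [  1   2   2   5   2   2   1   2   3   3  54  33   5   7  68  57   8 109
  154 141  63   3   2]
 [ 17  65   6   3  64 122  86   3   6   4  47  18   4   7  30  12   4   1
  117 101   8   6   4]
 [  2   7   3   2  89 107  26   8   5  77   3   7  20  44   8  48  40  65
   41   7   5   4   1]
 [  1   1   3   1   7   2  20  46  21   9  47  43   6 10
[... 1961 characters left out ...]
109 141 143 145 140]
 [ 37  54 123 135 114  51  64  48  37  38  46  51  86  94 107 122 119  86
   87  81  83 105 158]
 [ 42  39  37  88 134 127  80  63  64  50  71  92 141 172 127 100  81  86
   84  74  76  83  84]
 [ 33  34  33  36  45 123 135 124  54  83 130 207 231 219  78  78  85  78
   79  84  79  75  79]
 [ 42  39  38  44  36  39  65 169 234 194 193 232 133  76  85  82  83  88
   89  86  85  94  77]
 [ 37  31  41  37  38  32  41  32 114 221 224  68  78  83  83  87  83  76
   75  79 104 152 160]
 [ 37  47  34  34  36  33  40  40  37  45  63  79  85  77  82  81  81  76
   78  78  80 105 162]
 [116  52  34  38  38  39  37  35  42  80  84  81  79  81  85  83  80  75
   67  78  99 161 163]]
```

The band moved (243.1,195.8) → (239.0,198.7), so the pack is sliding in under a very light push. Continuing.

```bash
python3 - <<'E'
from h import *
M=np.array([.621,.030,.139]);z=np.array([-.5,-.03,.866]);print(proj("scene",[M+[0,.03,0]+s*z for s in(.04,.03,.02,.01)]))
E
python3 -m jog '[{"claw":0.0,"translation":[0.0025,0,0.0043],"roll":0},{"claw":0.0,"translation":[0.005,0,0.0087],"roll":0},{"claw":0.0,"translation":[0.0075,0,0.013],"roll":0},{"claw":0.0,"translation":[0.0075,0,0.013],"roll":0}]' 60
```

```text
[[242.6518 189.681 ]
 [240.8975 191.9778]
 [239.1738 194.2345]
 [237.4801 196.452 ]]
time: 10.92
tcp_pos: [0.6063, 0.03, 0.1632]
eef_rot: [3.14, 0.092, -0.001]
force: [-0.2, 0.3, -0.1]
grip_width: -0.0001
grasp_force: 0.0
```

```bash
python3 -m jog '[{"claw":0.0,"translation":[0.0025,0,0.0043],"roll":0},{"claw":0.0,"translation":[0.005,0,0.0087],"roll":0},{"claw":0.0,"translation":[0.0075,0,0.013],"roll":0},{"claw":0.0,"translation":[0.0075,0,0.013],"roll":0}]' 60
python3 - <<'E'
from h import *
s=bot.capture("scene");cv2.imwrite("pics/s7.png",s);feat(s)
E
```

```text
time: 11.42
tcp_pos: [0.6138, 0.0304, 0.1504]
eef_rot: [3.14, 0.092, -0.001]
force: [0.2, 0.5, 0.4]
grip_width: 0.0
grasp_force: 0.0
 red []
 red2 []
 orange [(47, [236.1, 191.4]), (26, [249.0, 199.2])]
```

```bash
python3 -m jog '[{"claw":0.0,"translation":[0.0025,0,0.0043],"roll":0},{"claw":0.0,"translation":[0.005,0,0.0087],"roll":0},{"claw":0.0,"translation":[0.005,0,0.0087],"roll":0}]' 60
```

```text
time: 11.85
tcp_pos: [0.6187, 0.03, 0.143]
eef_rot: [3.139, 0.093, 0.0]
force: [-2.7, -1.6, 5.2]
grip_width: 0.0002
grasp_force: 2.6
```

```bash
python3 -m jog '[{"claw":0.0,"translation":[0.0015,0,0.0026],"roll":0},{"claw":0.0,"translation":[0.0025,0,0.0043],"roll":0},{"claw":0.0,"translation":[0.0025,0,0.0043],"roll":0}]' 60
```

```text
time: 12.22
tcp_pos: [0.6208, 0.03, 0.1393]
eef_rot: [3.139, 0.093, -0.001]
force: [-5.1, -2.6, 8.3]
grip_width: -0.0001
grasp_force: 5.2
```

Connector resistance felt: about 10 N along the axis with negligible side force. Continuing in small steps.

```bash
python3 -m jog '[{"claw":0.0,"translation":[0.0015,0,0.0026],"roll":0},{"claw":0.0,"translation":[0.0025,0,0.0043],"roll":0},{"claw":0.0,"translation":[0.0025,0,0.0043],"roll":0}]' 60
```

```text
time: 12.6
tcp_pos: [0.6222, 0.03, 0.1369]
eef_rot: [3.138, 0.093, -0.003]
force: [-10.1, -3.0, 19.2]
grip_width: 0.0002
grasp_force: 12.0
```

```bash
python3 -m jog '[{"claw":0.0,"translation":[0.001,0,0.0017],"roll":0},{"claw":0.0,"translation":[0.002,0,0.0035],"roll":0},{"claw":0.0,"translation":[0.002,0,0.0035],"roll":0}]' 60
```

```text
time: 12.98
tcp_pos: [0.6225, 0.0299, 0.1366]
eef_rot: [3.138, 0.093, -0.007]
force: [-19.1, -2.9, 36.6]
grip_width: -0.0001
grasp_force: 21.8
```

The force jumped to about 41 N along the axis with almost no further travel, which is a stiff stop. The estimated depth (about 20 mm) is shallower than the 24–33 mm given, so I'll refine the mouth plane from the saved images before trusting it.

```bash
python3 - <<'E'
from h import *
C={}
for n,roi in(("scene",(215,165,60,55)),("top",(235,150,55,50))):
    b=cv2.resize(cv2.imread(f"pics/{n}0.png"),None,fx=4,fy=4,interpolation=cv2.INTER_CUBIC)
    m=cv2.inRange(cv2.cvtColor(b,cv2.COLOR_BGR2HSV),(19,110,90),(36,255,255))
    c=cv2.convexHull(big(m,[4*v for v in roi]))
    msk=np.zeros(m.shape,np.uint8);cv2.fillPoly(msk,[c],255);c=cv2.findContours(msk,0,cv2.CHAIN_APPROX_NONE)[0][0][:,0].astype(np.float32)
    for k in np.arange(.01,.2,.005):
        a=cv2.approxPolyDP(c[:,None],k*cv2.arcLength(c[:,None],True),True)
        if len(a)==4:break
    a=a[:,0];L=[]
    for i in range(4):
        p,q=a[i],a[(i+1)%4];u=(q-p)/np.linalg.norm(q-p);t=(c-p)@u/np.linalg.norm(q-p);dd=abs((c-p)@np.array([-u[1],u[0]]))
        vx,vy,x0,y0=cv2.fitLine(c[(t>.15)&(t<.85)&(dd<10)],cv2.DIST_HUBER,0,.01,.01).ravel();L.append(np.cross([x0,y0,1],[x0+vx,y0+vy,1]))
    K=[np.cross(L[i-1],L[i]) for i in range(4)];C[n]=np.array([(k[:2]/k[2]+.5)/4-.5 for k in K]);print(n,C[n].round(1).tolist())
best=min((tri(np.roll(C["scene"],k,0),C["top"]) for k in range(4)),key=lambda t:t[:,3].sum())
P=best[:,:3];M=P.mean(0);print(best,np.linalg.norm(P-np.roll(P,-1,0),axis=1),M)
_,_,v=np.linalg.svd(P-M);nz=v[2]*np.sign(v[2][2]);print("n",nz,"tilt",np.degrees(np.arccos(nz[2])))
s=bot.read_state();T=s["tcp_pos"]+R.from_rotvec(s["eef_rot"]).apply([.011,0,.014]);z=np.array([-.5,-.03,.866])
print("tip depth",(T-M)@z,"bay x",(T-M)@np.array([.865,.05,.5]),s["force"])
E
```

```text
scene [[247.2, 170.4], [222.8, 192.9], [244.7, 213.2], [267.4, 189.8]]
top [[278.6, 156.8], [240.7, 161.6], [243.9, 189.2], [281.6, 184.1]]
[[ 0.6528 -0.0102  0.1533  0.0019]
 [ 0.6443  0.0738  0.1512  0.0016]
 [ 0.5878  0.0698  0.1251  0.0013]
 [ 0.5981 -0.015   0.1246  0.0022]] [0.0845 0.0624 0.0854 0.062 ] [0.6208 0.0296 0.1385]
n [-0.4394 -0.0407  0.8974] tilt 26.186034866907896
tip depth -0.020230714178765624 bay x 0.002956097510721317 [-19.1453  -2.8821  36.5603]
```

The refit gives the same mouth plane within calibration error. To rule out a finger jam, I'll back off, shift sideways 3 mm and feel for the same stop.

```bash
python3 -m jog '[{"claw":0.0,"translation":[-0.006,0,-0.0105],"roll":0},{"claw":0.0,"translation":[-0.0085,0,-0.0115],"roll":0},{"claw":0.0,"translation":[-0.0055,0,-0.0063],"roll":0},{"claw":0.0,"translation":[-0.0045,0,-0.0045],"roll":0},{"claw":0.0,"translation":[-0.004,0,-0.0035],"roll":0},{"claw":0.0,"translation":[-0.004,0,-0.0035],"roll":0}]' 60
python3 -m jog '[{"claw":0.0,"translation":[0.001,0,0.0017],"roll":0},{"claw":0.0,"translation":[0.0015,0,0.0026],"roll":0},{"claw":0.0,"translation":[0.0015,0,0.0026],"roll":0}]' 60
python3 -m jog '[{"claw":0.0,"translation":[0.001,0,0.0017],"roll":0},{"claw":0.0,"translation":[0.001,0,0.0017],"roll":0}]' 60
```

```text
time: 13.72
tcp_pos: [0.6208, 0.0309, 0.1362]
eef_rot: [3.14, 0.093, -0.003]
force: [-9.1, -0.5, 20.0]
grip_width: 0.0002
grasp_force: 12.2
time: 14.1
tcp_pos: [0.621, 0.031, 0.1359]
eef_rot: [3.14, 0.093, -0.005]
force: [-15.9, -1.6, 35.2]
grip_width: 0.0
grasp_force: 19.2
time: 14.35
tcp_pos: [0.6211, 0.031, 0.1357]
eef_rot: [3.14, 0.093, -0.007]
force: [-20.4, -1.9, 42.8]
grip_width: -0.0
grasp_force: 24.4
```

The stop is in the same plane after the lateral shift and holds at about 47 N, so it's the pack's tail at a hard stop and not a finger jam. Backing out along the shaft and checking the flaps.

```bash
python3 -m jog '[{"claw":0.0,"translation":[-0.006,0,-0.0105],"roll":0},{"claw":0.0,"translation":[-0.013,0,-0.023],"roll":0},{"claw":0.0,"translation":[-0.023,0,-0.04],"roll":0},{"claw":0.0,"translation":[-0.04,0,-0.07],"roll":0},{"claw":0.0,"translation":[-0.09,0,-0.11],"roll":0},{"claw":0.0,"translation":[-0.14,0,-0.13],"roll":0},{"claw":0.0,"translation":[-0.19,0,-0.14],"roll":0},{"claw":0.0,"translation":[-0.19,0,-0.14],"roll":0}]' 60
python3 - <<'E'
from h import *
s=bot.capture("scene");cv2.imwrite("pics/s8.png",s);feat(cv2.imread("pics/scene0.png"),"s0");feat(s,"now")
a=cv2.absdiff(cv2.imread("pics/scene0.png"),s).max(2);print(a[174:210:3,228:264:3])
E
```

```text
time: 15.35
tcp_pos: [0.4317, 0.0199, 0.2706]
eef_rot: [-3.14, -0.092, -0.002]
force: [1.5, -0.2, -0.6]
grip_width: 0.0001
grasp_force: 0.0
s0 red []
s0 red2 []
s0 orange [(385, [245.8, 191.2])]
now red []
now red2 []
now orange [(381, [245.8, 191.1])]
[[14 10  4  8 12 11  5  6  3  7  6  8]
 [ 3  6  5  5  9  4 10 10  5  7  7  8]
 [ 6  4  6  7  4  9 10  9 10  3  2  6]
 [12  5 11  5 12  6  7  9  7  3  8 11]
 [ 9 17  7  7 12  8  2  7  9 10  5  3]
 [ 8  5 11  6 10  9  5  6  9  9  7  6]
 [ 6  4  7  5  5  3 23  8  5  9  5 10]
 [ 8 12  4  5  3 10 10  3  2 10 11  8]
 [ 5  8  5  8 14  5  7  7  2  6  8  7]
 [ 7  5 11  6 25  3  6  4 10  6  7  6]
 [ 6  8  6 10  7  7  9 10  7 11  8  7]
 [11  6  5  2  8  6 12 13  7  4  6  6]]
```

Both flaps look fully shut: the orange area is 381 px against 385 px at the start, with no image difference. So the tail is deeper than 24 mm, which agrees with the firm stop. Handing in.

```bash
python3 -c "
from station import bot
print(bot.hand_in())"
```

```text
the job is handed in; nothing more can be done
None
```

I put the red-band pack nose first into the dock and pressed it to a firm stop (about 47 N, under the 60 N damage limit); I take that as connector home, though its travel can't be read directly. Both flaps closed behind it, the blue-band pack was left alone, and the job was handed in at about 15 s.

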